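# Unsnap the filter cover of a fume extractor and lay it on the board

## Task

Take the blue filter cover off the tilted white fume extractor for cleaning, without forcing it: squeeze the orange tab towards the blue rib, keep it squeezed, and swing the cover's lower edge up by a good 20 degrees while its upper edge is still in its slot. Then draw it out of the slot and lay it gently, flat and face up, wholly on the chopping board, and let go. Leave the mug, the sauce jar and the tin where they stand.

Things in the scene. Friction and masses are not known exactly. Their poses are not given: they have to be found in the camera images.
- extractor: White fume extractor, fixed, 190 x 150 mm in plan, 185 mm high. Origin: centre of its underside; x points to its back, z up. Its face slopes at 35 degrees, falling towards -x; the cover is recessed in it, 1 mm below the borders, with 2 mm of play sideways and 1 to 2.5 mm along the slope. Below the cover's lower edge the face goes on as a flat border for 29 mm.
- slot (a point): Fixed point where the middle of the cover's upper edge lies when seated. A grey lip reaches 10 mm over that edge, with 1.5 mm of play; under it the seat is 18 mm deep, so the cover can pivot under the lip's free edge by 30 degrees or more.
- cover_grip (a point): Point on the blue cover half-way between the outer faces of tab and rib at rest, 10 mm above its top face, 43.5 mm from its middle towards its lower edge. Axes are the cover's: z out of its top face, x up the slope from lower to upper edge, y across. Cover: 130 x 100 mm, plate 5 mm thick, about 0.15 kg. Only tab and rib stand above its top face.
- tab_face (a point): Middle of the tab's outer face (the one to press, normal to the cover's x), 10 mm above the cover's top face; moves with the tab. Tab: orange, 26 mm wide, 5 mm thick, standing 20 mm above the top face.
- rib_face (a point): Middle of the rib's outer face (turned up the slope), 10 mm above the cover's top face. Rib: blue, fixed on the cover, 32 mm wide, 6 mm thick, standing 20 mm above the top face. Tab and rib are taken together across their outer faces: 39 mm at rest, 32 mm with the tab fully squeezed.
- cover_mid (a point): Middle of the cover's top face; axes as cover_grip. With the cover lying face up on a surface it is 9.5 mm above that surface (stiffening ribs and the tab's barb below the plate reach as far).
- cover_edge (a point): Middle of the cover's upper edge, at its top face, 65 mm from cover_mid along +x.
- cover_tab (a joint): Travel of the orange tab towards the rib, 0 (sprung out, latched) to 0.007 m (stop); the spring takes 4 N to start and 9 N at the stop. Its barb hooks under the extractor's border by 4 mm; the cover is free from about 0.005 m on. The tab springs back when it is let go.
- board: Wooden chopping board, fixed, 250 mm (its x) x 400 mm (its y) x 23 mm high, flat. Origin: centre of its underside. Its long side runs roughly away from the robot.
- sauce_jar: Jar of sauce, 60 mm across, 105 mm high, standing on the far end of the board; loose. Origin: centre of its underside.
- mug: Blue and white mug, standing upside down, 88 mm across, 117 mm with handle, 94 mm high, left of the extractor; loose. Origin: centre of its underside.
- tin: Tin, 75 mm across, 110 mm high, standing to the left of the extractor, farther back than the mug; loose. Origin: centre of its underside.
Not all that is in view belongs to the job. What is shaped like the sauce_jar but purple is not meant.

How it is judged:
By the outcome, as a careful person would: the job done as asked, in the order asked, and still so for the second after the job is handed in, with the robot touching nothing.
It also fails if it takes over 45 s, if anything falls off the work surface, if the arm or the gripper's body presses on something with over 40 N, if the wrist force passes 120 N, or if a joint passes its speed limit or range.

## Robot

A 6-joint arm with a two-finger parallel gripper is mounted at the origin on a cart in front of the work surface, level with it; the furniture and walls round the work are solid. World frame = base frame: x ahead of the robot, y to its left, z up, the work surface at z = 0. Lengths are in m, angles in rad, forces in N, time in s.
With the tool pointing down it reaches from about 0.35 to 0.925 m from the base axis. Payload 6.4 kg.
Tool frame: the origin (TCP) lies at the very end of the fingers, on their centre line; the grasp point (between the pads) lies arm.tcp_to_grasp behind it (arm.tcp_to_grasp is the distance from the TCP to the grasp point, in m); z points along the fingers, y is the line along which they close (so a half turn about z gives the same grasp; the last joint's range is limited). The gripper opens to 94 mm and grips with 3 to 60 N. Pads are 16 mm wide; open, the fingers measure 119 mm over their backs; the gripper's body (75 mm by 177 mm) begins 78 mm behind the grasp point.
Start: joints at [-1.471, 0.245, 1.558, -0, 1.339, -0.174], TCP at [0.176, -0.626, 0.205] pointing down, gripper open.
Joint ranges: [-3.13, 3.13], [-1.02, 2.26], [0.13, 2.54], [-0.95, 4.09], [0.21, 2.88], [-2.74, 2.74]. Speed limits (rad/s): [2.57, 2.57, 3.14, 3.14, 3.14, 3.14].

## Interface

Orientations are given as [roll, pitch, yaw] about the fixed x, y, z axes, in that order (R = Rz(yaw) Ry(pitch) Rx(roll)).
In Python, from cell import arm gives the robot as it stands.
- The arm moves only by the tool move_arm, never from a script. Its argument "motion" is a list of rows, each an object with "rotation": the turn, a rotation vector about the tool's x, y, z as a fraction of full scale, a list of three; "travel": the shift along the tool's x, y, z as a fraction of full scale, a list of three; "claw": the gripper's target within -1 to 1 (fully open at 1, half-way at 0, shut at -1). A call has exactly 8 rows; each row shifts and turns the commanded pose from where the row before left it, along the tool's axes as they then stand; what a row does not reach is not made up. Full scale, the value 1, is 0.02 m for a shift and 4 degrees for a turn. A row lasts 1/12 s, in which the tool goes at most 41.7 mm and 7.16 degrees, less where a joint would pass 70% of its speed; a pose out of reach is approached as far as the arm can. A call with a number of a shift or a turn outside -1 to 1 is refused whole. A call with a gripper value outside its range is refused whole. The fingers move at their own pace and stop on an object; the grip force is fixed at half the most. Time passes only in rows, so rows that do not move let the fingers close, or fill a call up. It gives the time, the measured TCP pose, the force, the opening and the grip force at its end, in the units of the state.
- arm.observe(): the state, without advancing time (a new reading comes with each control period).
- arm.get_image(name): name is "side" or "top"; returns (picture, depth): 384x512x3 uint8, blue, green, red; 384x512 float32, m along the optical axis (not along the pixel's ray), 0 where there is no reading.
- arm.calibration(name): a dict with "mtx" (3x3 intrinsics, pixels), "world_from_camera" (4x4, takes a point from camera to world coordinates). Camera axes: x right, y down, z forward; pixel columns grow to the right and rows downward; lengths in m; the calibration is good to about 2 mm. A picture is of the moment at which its call begins. calibration takes no time and is no camera call.
- arm.sign_off(): hands the job in; it is judged then, once.
The state is a dict: "time_s": time; "joints": joint angles; "qd": joint speeds; "effort": joint torques, N m; "tcp_pos": TCP position; "tcp_rot": TCP orientation; "wrist_force": force on the tool from outside, world axes, zero at the start; "wrist_torque": the same for the moment, N m; "grip_width": finger opening in m; "grasp_force": force on a finger pad.
Only numpy, scipy, OpenCV 4.12 (cv2) and the standard library are available. Lean on these libraries where they do the work, as an engineer would, in place of code of your own. Each camera call takes 0.05 s, during which the arm holds its last target. There are 200 camera calls.

## Working session

There is one attempt and no reset: what is moved stays moved. The work goes in short steps, Python scripts to look and compute and a tool call to move; the robot and the scene stay as the last step left them, time stands still between calls to the robot, and variables do not carry over. Pictures are saved under pics/ and viewed, at most 10 in all, crops included, and the job is handed in when it is done.

Besides the shell and the picture viewer there is one more tool, called after "Call:" as name([rows], argument=value, ...), one row to a line, values as JSON. move_arm: Moves the arm, as the interface text tells. Its arguments: {"type":"object","properties":{"motion":{"type":"array"}},"required":["motion"]}

```bash
mkdir -p pics; ls; cat > h.py <<'E'
import numpy as np, cv2, pickle
from cell import arm
def snap(n,tag):
    im,d=arm.get_image(n); cv2.imwrite(f'pics/{tag}.png',im); np.savez(f'{tag}.npz',im=im,d=d); return im,d
def pts(n,d):
    c=arm.calibration(n);K=np.array(c['mtx']);T=np.array(c['world_from_camera'])
    v,u=np.mgrid[:d.shape[0],:d.shape[1]]
    P=np.stack([(u-K[0,2])/K[0,0]*d,(v-K[1,2])/K[1,1]*d,d],-1)
    return P@T[:3,:3].T+T[:3,3]
E
python3 - <<'E'
from h import *
a,d=snap('side','s0');b,e=snap('top','t0')
cv2.imwrite('pics/both0.png',cv2.resize(np.vstack([a,b]),None,fx=.78,fy=.78))
print(arm.observe(),arm.tcp_to_grasp)
for n in('side','top'):print(arm.calibration(n))
E
```

```text
pics
{'time_s': 0.1, 'joints': array([-1.47109533e+00,  2.45709930e-01,  1.55888682e+00, -1.27630455e-05,
        1.33869389e+00, -1.74115830e-01]), 'qd': array([-5.47341964e-04, -2.52527013e-03, -2.64920175e-03, -3.63951274e-05,
       -1.42399075e-03,  5.57560265e-04]), 'effort': array([-8.07733286e-04, -4.16912985e+01, -3.15525663e+01,  6.87380531e-02,
        3.09499539e-02, -4.38695804e-05]), 'tcp_pos': array([ 0.17570316, -0.62524262,  0.20448034]), 'tcp_rot': array([-3.13991819e+00, -2.81926891e-04,  2.73819541e-01]), 'wrist_force': array([-0.18879965, -0.66073684, -0.58379319]), 'wrist_torque': array([ 0.02066437,  0.01266447, -0.01446093]), 'grasp_force': 0.0, 'grip_width': 0.09406473968839735} 0.0188
{'mtx': array([[430.8989064 ,   0.        , 256.11120132],
       [  0.        , 430.8989064 , 193.07187226],
       [  0.        ,   0.        ,   1.        ]]), 'world_from_camera': array([[ 0.97605649, -0.17799638,  0.12502409,  0.45703678],
       [-0.21734651, -0.82085565,  0.52816332, -0.60539909],
       [ 0.00861557, -0.54269079, -0.83988837,  1.28642826],
       [ 0.        ,  0.        ,  0.        ,  1.        ]])}
{'mtx': array([[464.40685639,   0.        , 259.38740798],
       [  0.        , 464.40685639, 182.80746154],
       [  0.        ,   0.        ,   1.        ]]), 'world_from_camera': array([[ 0.00872868, -0.99123686,  0.13180781,  0.42363227],
       [-0.99995781, -0.00827548,  0.0039857 ,  0.10985372],
       [-0.00286   , -0.13183704, -0.99126728,  1.55714241],
       [ 0.        ,  0.        ,  0.        ,  1.        ]])}
```

View pics/s0.png

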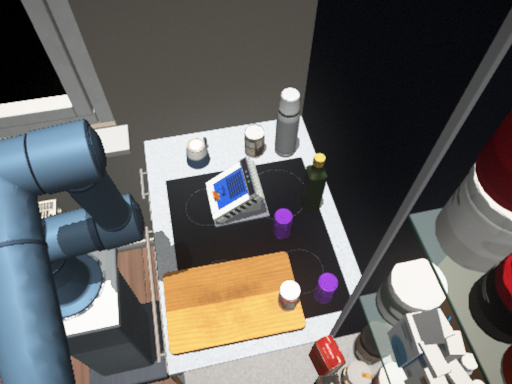

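View pics/t0.png

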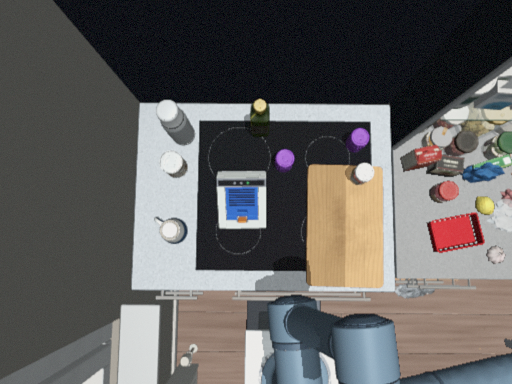

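The side view shows the extractor at (235,193), with the orange tab at (215,195), and the board at (233,300). The top view shows the blue cover at (242,204), the tab at (242,219), the board at (345,225), and the jar with the white lid at (365,173). Possible confusions for the blue cover are the mug (172,230) and the blue packet (482,172); for the jar, the purple ones at (285,159) and (360,138). I choose the cover at (242,204).

```bash
python3 - <<'E'
from h import *
crops=[]
for n,t,(u0,u1,v0,v1) in(('side','s0',(195,280,150,230)),('top','t0',(205,280,160,235))):
    z=np.load(t+'.npz');im,d=z['im'],z['d'];P=pts(n,d);hsv=cv2.cvtColor(im,cv2.COLOR_BGR2HSV)
    roi=np.zeros(d.shape,bool);roi[v0:v1,u0:u1]=1
    H,S,V=hsv[...,0],hsv[...,1],hsv[...,2]
    bl=roi&(H>100)&(H<130)&(S>120)&(d>0); og=roi&((H<20))&(S>150)&(V>100)&(d>0)
    print(n,'blue',bl.sum(),'orange',og.sum(),np.median(P[og],0),P[og].min(0),P[og].max(0), 'px',np.argwhere(og).mean(0)[::-1])
    Q=P[cv2.erode(bl.astype(np.uint8),np.ones((3,3)))>0]
    for _ in range(4):
        c=Q.mean(0);nn=np.linalg.svd(Q-c)[2][2];nn*=np.sign(nn[2]);r=(Q-c)@nn;Q=Q[abs(r)<max(.003,1.5*r.std())]
    print('plane',c,nn,'tilt',np.degrees(np.arccos(nn[2])),'az',np.degrees(np.arctan2(nn[1],nn[0])),r.std(),len(Q))
    # white face
    w=roi&(S<60)&(V>150)&(d>0)
    print('white z',np.percentile(P[w][:,2],[1,50,99]))
    # board
    wd=(H>8)&(H<25)&(S>80)&(V>90)&(d>0)&(abs(P[...,2]-.023)<.012)&(P[...,0]<.9)&(P[...,0]>.2)
    wd=cv2.morphologyEx(wd.astype(np.uint8),cv2.MORPH_OPEN,np.ones((5,5)))
    k,l,st,_=cv2.connectedComponentsWithStats(wd);i=1+st[1:,4].argmax();q=P[l==i]
    print('board',cv2.minAreaRect(q[:,:2].astype(np.float32)),np.median(q[:,2]))
    crops.append(cv2.resize(im[v0:v1,u0:u1],(380,380),interpolation=cv2.INTER_CUBIC))
cv2.imwrite('pics/c0.png',np.hstack(crops))
z=np.load('t0.npz');P=pts('top',z['d'])
for nm,(u,v) in dict(jar=(365,173),mug=(172,230),tin=(172,162),bottle=(260,105),flask=(170,110),purp=(285,158)).items(): print(nm,P[v,u])
E
```

```text
side blue 735 orange 28 [0.50248787 0.16986046 0.08854642] [0.49530036 0.15819725 0.07875676] [0.51065427 0.18133087 0.09936273] px [215.46428571 195.17857143]
plane [0.55025795 0.16872551 0.10920777] [-0.5773583  -0.01108753  0.81641562] tilt 35.272423351182155 az -178.89983265030105 0.0015072656906184366 356
white z [-0.01345016  0.01202271  0.16658869]
board ((0.4927647113800049, -0.16686740517616272), (0.2535606324672699, 0.40141454339027405), 89.00102996826172) 0.021093248608550774
top blue 966 orange 27 [0.50290014 0.16945938 0.09312084] [0.49606491 0.15984551 0.079447  ] [0.50674594 0.17960563 0.10395553] px [241.88888889 219.44444444]
plane [0.55521632 0.17180845 0.1168272 ] [-0.58223292 -0.0104483   0.8129549 ] tilt 35.61435417502563 az -178.97192521457958 0.001618335977507987 569
white z [0.00194444 0.11835896 0.17178225]
board ((0.4924681484699249, -0.16552022099494934), (0.248666912317276, 0.39932629466056824), 89.47534942626953) 0.02428607547863615
jar [ 0.64707674 -0.21253943  0.1287052 ]
mug [0.4666196  0.38922314 0.09079497]
tin [0.68108356 0.39376342 0.10481123]
bottle [0.8175445  0.11521333 0.27556365]
flask [0.796688   0.36822433 0.28973389]
purp [0.69738137 0.03489711 0.10240337]
```

View pics/c0.png

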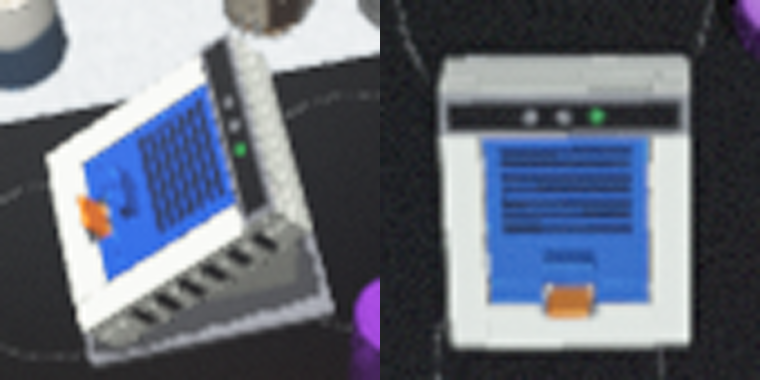

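The crop confirms the choice: a blue cover with an orange tab at its lower edge and a blue rib just up-slope. Next I'll locate the edges by casting rays onto the cover plane.

```bash
cat >> h.py <<'E'
from scipy.spatial.transform import Rotation as Ro
def cast(n,uv,p0,nn):
    c=arm.calibration(n);K=np.array(c['mtx']);T=np.array(c['world_from_camera'])
    uv=np.asarray(uv,float);r=np.c_[(uv[:,0]-K[0,2])/K[0,0],(uv[:,1]-K[1,2])/K[1,1],np.ones(len(uv))]@T[:3,:3].T
    t=((p0-T[:3,3])@nn)/(r@nn);return T[:3,3]+r*t[:,None]
def frame(yaw,tilt):  # cover axes: columns x up-slope, y, z
    a=np.radians(tilt);return Ro.from_euler('z',yaw).as_matrix()@np.array([[np.cos(a),0,-np.sin(a)],[0,1,0],[np.sin(a),0,np.cos(a)]])
def tool(C): return np.c_[C[:,1],C[:,0],-C[:,2]]
def plan(p,R,N=8,cur=None):
    s=arm.observe();p0,R0=cur if cur else (s['tcp_pos'],Ro.from_euler('xyz',s['tcp_rot']).as_matrix())
    w=Ro.from_matrix(R0.T@R).as_rotvec();th=np.linalg.norm(w);W=np.array([[0,-w[2],w[1]],[w[2],0,-w[0]],[-w[1],w[0],0]])
    V=np.eye(3)+(W/2+W@W/6 if th<1e-4 else (1-np.cos(th))/th**2*W+(th-np.sin(th))/th**3*W@W)
    v=np.linalg.solve(V,R0.T@(p-p0))
    print('rows',N,'travel',np.round(v/.02/N,3),'rot',np.round(np.degrees(w)/4/N,3))
E
python3 - <<'E'
from h import *
C=frame(np.radians(1.05),35);O=np.array([.5528,.170,.1132])
for n,t,(u0,u1,v0,v1) in(('side','s0',(195,280,150,230)),('top','t0',(205,280,160,235))):
    z=np.load(t+'.npz');im=z['im'];hsv=cv2.cvtColor(im,cv2.COLOR_BGR2HSV);H,S,V=cv2.split(hsv)
    roi=np.zeros(H.shape,bool);roi[v0:v1,u0:u1]=1
    bl=roi&(H>100)&(H<130)&(S>120);og=roi&(H<20)&(S>150)&(V>100)
    q=(cast(n,np.argwhere(bl)[:,::-1],O,C[:,2])-O)@C
    print(n,'blue ext',np.percentile(q,[.5,99.5],axis=0)[:,:2])
    side=[]
    for x in np.arange(-.045,.045,.006):
        r=q[abs(q[:,0]-x)<.004,1];side.append((x,r.min(),r.max()))
    side=np.array(side);print(' y slopes deg',np.degrees(np.polyfit(side[:,0],side[:,1],1)[0]),np.degrees(np.polyfit(side[:,0],side[:,2],1)[0]),'mid',side[:,1:].mean(0))
    for h in(0,.01,.02):
        q=(cast(n,np.argwhere(og)[:,::-1],O+h*C[:,2],C[:,2])-O)@C;print(' og',h,q.min(0)[:2],q.max(0)[:2],q.mean(0)[:2])
    P=pts(n,z['d']);L=(P-O)@C
    w=roi&(S<60)&(V>170)&(abs(L[...,2])<.012)&(abs(L[...,1])<.075)
    print(' white face z',np.median(L[w],0),np.percentile(L[w],[2,98],axis=0).round(4))
    m=bl&(L[...,0]>-.02);print(' blue z',np.median(L[m][:,2]))
E
```

```text
side blue ext [[-0.05895017 -0.04794297]
 [ 0.05599491  0.0498015 ]]
 y slopes deg 0.22103436237342075 0.140177467986717 mid [-0.04767716  0.04931191]
 og 0 [-0.06911448 -0.00976092] [-0.05177692  0.02249447] [-0.06070472  0.00571888]
 og 0.01 [-0.06274824 -0.01721856] [-0.04557997  0.01472187] [-0.0544206  -0.00188992]
 og 0.02 [-0.056382   -0.02467621] [-0.03938302  0.00694926] [-0.04813648 -0.00949872]
 white face z [-0.02329501 -0.01526663 -0.00074348] [[-0.0885 -0.0738 -0.0081]
 [ 0.09    0.0726  0.0042]]
 blue z -0.0016860879444079479
top blue ext [[-0.0596209  -0.04763973]
 [ 0.05499841  0.04963108]]
 y slopes deg 0.8037923539234476 -0.07726693081083046 mid [-0.04639202  0.04864936]
 og 0 [-0.06749549 -0.0086708 ] [-0.05610685  0.01070849] [-0.06160304  0.00135058]
 og 0.01 [-0.0612211  -0.00906124] [-0.04992303  0.01016394] [-0.05537551  0.00088045]
 og 0.02 [-0.05494672 -0.00945168] [-0.04373921  0.00961939] [-0.04914798  0.00041032]
 white face z [-0.02044732  0.00468518  0.00205941] [[-0.0891 -0.0724 -0.0091]
 [ 0.0916  0.0732  0.008 ]]
 blue z 0.001902833670162642
```

```bash
cat >> h.py <<'E'
C=frame(np.radians(1.3),35);O=np.array([.5528,.170,.1132])
MID=O+C@[.0035,.001,0]; G=MID+C@[-.040,0,.004]; PIV=MID+C@[.055,0,0]
E
python3 - <<'E'
from h import *
s=arm.observe();R0=Ro.from_euler('xyz',s['tcp_rot']).as_matrix()
v=np.array([.40,-.12,.30]);plan(v,R0,24)
S=G+C@[0,0,.09];print(MID,G,S)
plan(S,tool(C),24,(v,R0))
E
```

```text
rows 24 travel [ 0.735 -0.887 -0.197] rot [0. 0. 0.]
[0.55564361 0.17106479 0.11520752] [0.52059224 0.17026936 0.09554107] [0.46898365 0.1690982  0.16926475]
rows 24 travel [ 0.57  -0.348  0.224] rot [-0.31   0.239 -0.762]
```

Call:
move_arm([
  {"travel": [0.74,-0.89,-0.3],"rotation": [0,0,0],"claw": 1},
  {"travel": [0.74,-0.89,-0.3],"rotation": [0,0,0],"claw": 1},
  {"travel": [0.74,-0.89,-0.3],"rotation": [0,0,0],"claw": 1},
  {"travel": [0.74,-0.89,-0.3],"rotation": [0,0,0],"claw": 1},
  {"travel": [0.74,-0.89,-0.3],"rotation": [0,0,0],"claw": 1},
  {"travel": [0.74,-0.89,-0.3],"rotation": [0,0,0],"claw": 1},
  {"travel": [0.74,-0.89,-0.3],"rotation": [0,0,0],"claw": 1},
  {"travel": [0.74,-0.89,-0.3],"rotation": [0,0,0],"claw": 1},
])

```text
time_s: 0.77
tcp_pos: [0.2515, -0.4553, 0.2532]
tcp_rot: [-3.141, -0.0, 0.274]
wrist_force: [0.1, -0.2, -0.3]
grip_width: 0.0938
grasp_force: 0.0
```

Call:
move_arm([
  {"travel": [0.74,-0.89,-0.2],"rotation": [0,0,0],"claw": 1},
  {"travel": [0.74,-0.89,-0.2],"rotation": [0,0,0],"claw": 1},
  {"travel": [0.74,-0.89,-0.2],"rotation": [0,0,0],"claw": 1},
  {"travel": [0.74,-0.89,-0.2],"rotation": [0,0,0],"claw": 1},
  {"travel": [0.74,-0.89,-0.2],"rotation": [0,0,0],"claw": 1},
  {"travel": [0.74,-0.89,-0.2],"rotation": [0,0,0],"claw": 1},
  {"travel": [0.74,-0.89,-0.2],"rotation": [0,0,0],"claw": 1},
  {"travel": [0.74,-0.89,-0.2],"rotation": [0,0,0],"claw": 1},
])

```text
time_s: 1.43
tcp_pos: [0.3268, -0.2863, 0.2852]
tcp_rot: [-3.141, 0.0, 0.274]
wrist_force: [0.3, 0.0, -0.1]
grip_width: 0.094
grasp_force: 0.0
```

Call:
move_arm([
  {"travel": [0.73,-0.89,-0.1],"rotation": [0,0,0],"claw": 1},
  {"travel": [0.73,-0.89,-0.1],"rotation": [0,0,0],"claw": 1},
  {"travel": [0.73,-0.89,-0.1],"rotation": [0,0,0],"claw": 1},
  {"travel": [0.73,-0.89,-0.1],"rotation": [0,0,0],"claw": 1},
  {"travel": [0.73,-0.89,-0.1],"rotation": [0,0,0],"claw": 1},
  {"travel": [0.73,-0.89,-0.1],"rotation": [0,0,0],"claw": 1},
  {"travel": [0.73,-0.89,-0.1],"rotation": [0,0,0],"claw": 1},
  {"travel": [0.73,-0.89,-0.1],"rotation": [0,0,0],"claw": 1},
])

```text
time_s: 2.1
tcp_pos: [0.4008, -0.1177, 0.3012]
tcp_rot: [-3.141, 0.0, 0.274]
wrist_force: [0.1, -0.1, 0.4]
grip_width: 0.0943
grasp_force: 0.0
```

```bash
python3 - <<'E'
from h import *
plan(G+C@[0,0,.09],tool(C),24);print(arm.observe()['joints'],arm.observe()['tcp_pos'])
E
```

```text
rows 24 travel [ 0.565 -0.347  0.226] rot [-0.31   0.24  -0.762]
[-5.58568315e-01 -4.03800404e-01  1.99586621e+00 -1.24006449e-05
  1.54991885e+00  7.38504419e-01] [ 0.40075099 -0.11767548  0.30122016]
```

Call:
move_arm([
  {"travel": [0.57,-0.35,0.1],"rotation": [-0.31,0.24,-0.76],"claw": 1},
  {"travel": [0.57,-0.35,0.1],"rotation": [-0.31,0.24,-0.76],"claw": 1},
  {"travel": [0.57,-0.35,0.1],"rotation": [-0.31,0.24,-0.76],"claw": 1},
  {"travel": [0.57,-0.35,0.1],"rotation": [-0.31,0.24,-0.76],"claw": 1},
  {"travel": [0.57,-0.35,0.1],"rotation": [-0.31,0.24,-0.76],"claw": 1},
  {"travel": [0.57,-0.35,0.1],"rotation": [-0.31,0.24,-0.76],"claw": 1},
  {"travel": [0.57,-0.35,0.1],"rotation": [-0.31,0.24,-0.76],"claw": 1},
  {"travel": [0.57,-0.35,0.1],"rotation": [-0.31,0.24,-0.76],"claw": 1},
])

```text
time_s: 2.77
tcp_pos: [0.4585, -0.029, 0.2848]
tcp_rot: [2.944, -0.093, 0.712]
wrist_force: [1.2, -0.4, 0.9]
grip_width: 0.0938
grasp_force: 0.0
```

Call:
move_arm([
  {"travel": [0.57,-0.35,0.1],"rotation": [-0.31,0.24,-0.76],"claw": 1},
  {"travel": [0.57,-0.35,0.1],"rotation": [-0.31,0.24,-0.76],"claw": 1},
  {"travel": [0.57,-0.35,0.1],"rotation": [-0.31,0.24,-0.76],"claw": 1},
  {"travel": [0.57,-0.35,0.1],"rotation": [-0.31,0.24,-0.76],"claw": 1},
  {"travel": [0.57,-0.35,0.1],"rotation": [-0.31,0.24,-0.76],"claw": 1},
  {"travel": [0.57,-0.35,0.1],"rotation": [-0.31,0.24,-0.76],"claw": 1},
  {"travel": [0.57,-0.35,0.1],"rotation": [-0.31,0.24,-0.76],"claw": 1},
  {"travel": [0.57,-0.35,0.1],"rotation": [-0.31,0.24,-0.76],"claw": 1},
])

```text
time_s: 3.43
tcp_pos: [0.4778, 0.0745, 0.2627]
tcp_rot: [2.726, -0.093, 1.158]
wrist_force: [0.2, 0.2, 0.2]
grip_width: 0.0942
grasp_force: 0.0
```

```bash
python3 - <<'E'
from h import *
plan(G+C@[0,0,.08],tool(C),8);print(arm.observe()['joints'])
E
```

```text
rows 8 travel [ 0.543 -0.447  0.512] rot [-0.308  0.24  -0.759]
[-0.04003371 -0.4916697   2.16798684 -0.07869263  1.04656711  0.41680601]
```

Call:
move_arm([
  {"travel": [0.54,-0.45,0.51],"rotation": [-0.31,0.24,-0.76],"claw": 1},
  {"travel": [0.54,-0.45,0.51],"rotation": [-0.31,0.24,-0.76],"claw": 1},
  {"travel": [0.54,-0.45,0.51],"rotation": [-0.31,0.24,-0.76],"claw": 1},
  {"travel": [0.54,-0.45,0.51],"rotation": [-0.31,0.24,-0.76],"claw": 1},
  {"travel": [0.54,-0.45,0.51],"rotation": [-0.31,0.24,-0.76],"claw": 1},
  {"travel": [0.54,-0.45,0.51],"rotation": [-0.31,0.24,-0.76],"claw": 1},
  {"travel": [0.54,-0.45,0.51],"rotation": [-0.31,0.24,-0.76],"claw": 1},
  {"travel": [0.54,-0.45,0.51],"rotation": [-0.31,0.24,-0.76],"claw": 1},
])

```text
time_s: 4.1
tcp_pos: [0.4755, 0.1697, 0.1617]
tcp_rot: [2.529, 0.001, 1.594]
wrist_force: [0.3, -0.1, -0.3]
grip_width: 0.0938
grasp_force: 0.0
```

```bash
python3 - <<'E'
from h import *
plan(G+C@[0,0,.008],tool(C),8);print(arm.observe()['joints'])
a,_=snap('side','s1');b,_=snap('top','t1')
f=lambda i,u,v:cv2.resize(i[v:v+110,u:u+110],(390,390),interpolation=cv2.INTER_CUBIC)
cv2.imwrite('pics/c1.png',np.hstack([f(a,170,130),f(b,190,150)]))
E
```

```text
rows 8 travel [-0.003 -0.007  0.45 ] rot [0.003 0.001 0.001]
[ 0.16395745 -0.41471629  2.35437797 -0.14458486  0.59921344  0.23482329]
```

View pics/c1.png

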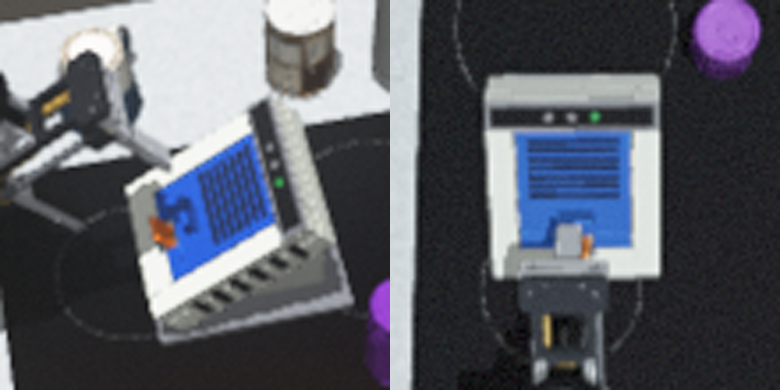

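The fingers straddle the tab and rib, centred to about 1 mm: in the crop the finger is at col 568 and the tab centre at about 574, before parallax. Going in.

Call:
move_arm([
  {"travel": [0,0,0.45],"rotation": [0,0,0],"claw": 1},
  {"travel": [0,0,0.45],"rotation": [0,0,0],"claw": 1},
  {"travel": [0,0,0.45],"rotation": [0,0,0],"claw": 1},
  {"travel": [0,0,0.45],"rotation": [0,0,0],"claw": 1},
  {"travel": [0,0,0.45],"rotation": [0,0,0],"claw": 1},
  {"travel": [0,0,0.45],"rotation": [0,0,0],"claw": 1},
  {"travel": [0,0,0.4],"rotation": [0,0,0],"claw": 1},
  {"travel": [0,0,0.4],"rotation": [0,0,0],"claw": 1},
])

```text
time_s: 4.87
tcp_pos: [0.5173, 0.1694, 0.1061]
tcp_rot: [2.529, -0.001, 1.589]
wrist_force: [0.2, -0.1, 0.3]
grip_width: 0.0939
grasp_force: 0.0
```

```bash
python3 - <<'E'
from h import *
plan(G,tool(C),8);print(arm.observe()['wrist_force'],arm.observe()['joints'])
E
```

```text
rows 8 travel [ 0.005 -0.021  0.066] rot [ 0.003  0.004 -0.007]
[ 0.17535839 -0.12480615  0.34859604] [ 0.14628681 -0.18071837  2.29598923 -0.17824585  0.42379848  0.26821531]
```

Call:
move_arm([
  {"travel": [0,-0.04,0.1],"rotation": [0,0,0],"claw": 1},
  {"travel": [0,-0.04,0.1],"rotation": [0,0,0],"claw": 1},
  {"travel": [0,-0.04,0.1],"rotation": [0,0,0],"claw": 1},
  {"travel": [0,-0.04,0.1],"rotation": [0,0,0],"claw": 1},
  {"travel": [0,0,0.06],"rotation": [0,0,0],"claw": 1},
  {"travel": [0,0,0.06],"rotation": [0,0,0],"claw": 1},
  {"travel": [0,0,0],"rotation": [0,0,0],"claw": 1},
  {"travel": [0,0,0],"rotation": [0,0,0],"claw": 1},
])

```text
time_s: 5.53
tcp_pos: [0.5196, 0.17, 0.095]
tcp_rot: [2.53, -0.0, 1.591]
wrist_force: [-0.1, -0.3, 0.4]
grip_width: 0.094
grasp_force: 0.0
```

```bash
python3 - <<'E'
from h import *
plan(G,tool(C),8);print(arm.observe()['wrist_force'])
E
```

```text
rows 8 travel [0.001 0.007 0.001] rot [ 0.002  0.002 -0.004]
[-0.10264204 -0.25579428  0.41435909]
```

Call:
move_arm([
  {"travel": [0,0.03,0],"rotation": [0,0,0],"claw": 0.3},
  {"travel": [0,0.02,0],"rotation": [0,0,0],"claw": 0.1},
  {"travel": [0,0,0],"rotation": [0,0,0],"claw": 0},
  {"travel": [0,0,0],"rotation": [0,0,0],"claw": -0.05},
  {"travel": [0,0,0],"rotation": [0,0,0],"claw": -0.1},
  {"travel": [0,0,0],"rotation": [0,0,0],"claw": -0.1},
  {"travel": [0,0,0],"rotation": [0,0,0],"claw": -0.1},
  {"travel": [0,0,0],"rotation": [0,0,0],"claw": -0.1},
])

```text
time_s: 6.2
tcp_pos: [0.5202, 0.17, 0.0954]
tcp_rot: [2.53, -0.0, 1.591]
wrist_force: [-1.3, 0.9, -0.9]
grip_width: 0.0446
grasp_force: 0.7
```

Call:
move_arm([
  {"travel": [0,0,0],"rotation": [0,0,0],"claw": -0.15},
  {"travel": [0,0,0],"rotation": [0,0,0],"claw": -0.2},
  {"travel": [0,0,0],"rotation": [0,0,0],"claw": -0.3},
  {"travel": [0,0,0],"rotation": [0,0,0],"claw": -0.5},
  {"travel": [0,0,0],"rotation": [0,0,0],"claw": -1},
  {"travel": [0,0,0],"rotation": [0,0,0],"claw": -1},
  {"travel": [0,0,0],"rotation": [0,0,0],"claw": -1},
  {"travel": [0,0,0],"rotation": [0,0,0],"claw": -1},
])

```text
time_s: 6.87
tcp_pos: [0.5204, 0.17, 0.0955]
tcp_rot: [2.53, -0.0, 1.591]
wrist_force: [-0.2, 0.1, -0.7]
grip_width: 0.0317
grasp_force: 30.0
```

```bash
python3 - <<'E'
from h import *
s=arm.observe();R=Ro.from_euler('xyz',s['tcp_rot']).as_matrix();print('tool-frame force',R.T@s['wrist_force'],s['wrist_torque'],s['grip_width']);plan(G,tool(C),8)
E
```

```text
tool-frame force [ 0.11714158 -0.58283288  0.46035483] [-0.00773611  0.38381539 -0.0204543 ] 0.03167209164006459
rows 8 travel [0.002 0.001 0.001] rot [ 0.001  0.002 -0.004]
```

Fully squeezed (31.7 mm), with no side load. Now the swing about the lip edge, checking forces as it goes.

Call:
move_arm([
  {"travel": [0,0.0075,-0.133],"rotation": [0.4,0,0],"claw": -1},
  {"travel": [0,0.0075,-0.133],"rotation": [0.4,0,0],"claw": -1},
  {"travel": [0,0.0075,-0.133],"rotation": [0.4,0,0],"claw": -1},
  {"travel": [0,0.0075,-0.133],"rotation": [0.4,0,0],"claw": -1},
  {"travel": [0,0,0],"rotation": [0,0,0],"claw": -1},
  {"travel": [0,0,0],"rotation": [0,0,0],"claw": -1},
  {"travel": [0,0,0],"rotation": [0,0,0],"claw": -1},
  {"travel": [0,0,0],"rotation": [0,0,0],"claw": -1},
])

```text
time_s: 7.53
tcp_pos: [0.5146, 0.1699, 0.1041]
tcp_rot: [2.642, 0.0, 1.591]
wrist_force: [-0.6, -0.3, -0.5]
grip_width: 0.0314
grasp_force: 30.0
```

```bash
cat >>h.py <<'E'
def stat(tilt,piv=None):
    s=arm.observe();R=Ro.from_euler('xyz',s['tcp_rot']).as_matrix();print('tool F',R.T@s['wrist_force'],'T',R.T@s['wrist_torque'],'w',s['grip_width'],'tilt',np.degrees(np.arccos(-R[2,2])))
    print('pivot drift cover xyz',C.T@(s['tcp_pos']+R@[0,.095,.004]-PIV))
E
python3 - <<'E'
from h import *
stat(0)
a,_=snap('side','s2')
cv2.imwrite('pics/c2.png',cv2.resize(a[130:230,180:290],(660,600),interpolation=cv2.INTER_CUBIC))
E
```

```text
tool F [-0.28724088 -0.73050761  0.14645052] T [ 0.25407909 -0.07236542 -0.04359668] w 0.031406235876848106 tilt 28.607882007076924
pivot drift cover xyz [-1.02083828e-03 -4.73738509e-04 -6.23179458e-05]
```

View pics/c2.png

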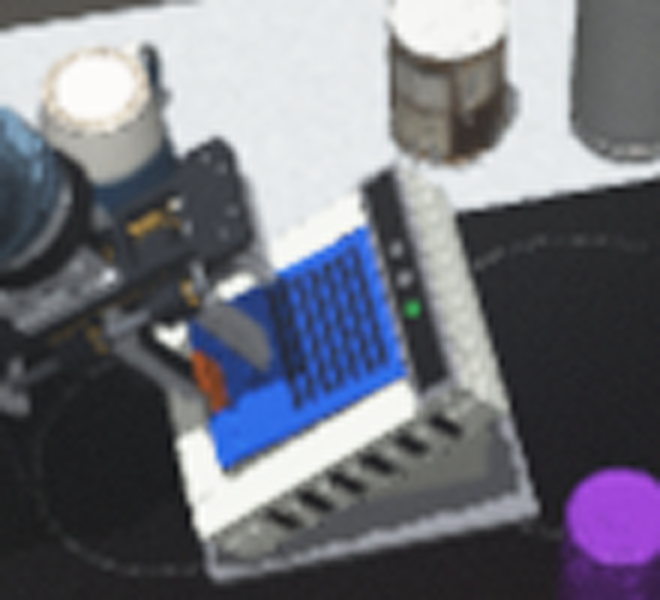

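The picture shows the cover's lower edge lifted clear of the border (crop 225,470), with the tab squeezed and the upper edge still under the lip. Continuing the swing.

Call:
move_arm([
  {"travel": [0,0.02,-0.133],"rotation": [0.4,0,0],"claw": -1},
  {"travel": [0,0.02,-0.133],"rotation": [0.4,0,0],"claw": -1},
  {"travel": [0,0.02,-0.133],"rotation": [0.4,0,0],"claw": -1},
  {"travel": [0,0.02,-0.133],"rotation": [0.4,0,0],"claw": -1},
  {"travel": [0,0.02,-0.133],"rotation": [0.4,0,0],"claw": -1},
  {"travel": [0,0.02,-0.133],"rotation": [0.4,0,0],"claw": -1},
  {"travel": [0,0.02,-0.133],"rotation": [0.4,0,0],"claw": -1},
  {"travel": [0,0,0],"rotation": [0,0,0],"claw": -1},
])

```text
time_s: 8.25
tcp_pos: [0.5113, 0.1698, 0.1238]
tcp_rot: [2.836, -0.0, 1.591]
wrist_force: [0.6, -0.8, -1.3]
grip_width: 0.032
grasp_force: 30.0
```

```bash
python3 -c "from h import *;stat(0)"
```

```text
tool F [-0.82222955  0.18211897  1.41328922] T [ 0.10772681 -0.00549264 -0.0770879 ] w 0.03195943998829314 tilt 17.526677067808038
pivot drift cover xyz [ 0.00294729 -0.00050362  0.00014239]
```

Call:
move_arm([
  {"travel": [0,-0.015,-0.133],"rotation": [0.4,0,0],"claw": -1},
  {"travel": [0,-0.015,-0.133],"rotation": [0.4,0,0],"claw": -1},
  {"travel": [0,-0.015,-0.133],"rotation": [0.4,0,0],"claw": -1},
  {"travel": [0,-0.015,-0.133],"rotation": [0.4,0,0],"claw": -1},
  {"travel": [0,-0.015,-0.133],"rotation": [0.4,0,0],"claw": -1},
  {"travel": [0,-0.015,-0.133],"rotation": [0.4,0,0],"claw": -1},
  {"travel": [0,0,0],"rotation": [0,0,0],"claw": -1},
  {"travel": [0,0,0],"rotation": [0,0,0],"claw": -1},
])

```text
time_s: 8.92
tcp_pos: [0.5047, 0.1697, 0.1376]
tcp_rot: [3.004, 0.0, 1.591]
wrist_force: [0.3, 0.2, -1.2]
grip_width: 0.0317
grasp_force: 30.0
```

```bash
python3 - <<'E'
from h import *
stat(0)
a,_=snap('side','s3')
cv2.imwrite('pics/c3.png',cv2.resize(a[130:230,180:290],(660,600),interpolation=cv2.INTER_CUBIC))
E
```

```text
tool F [0.20300008 0.1138624  1.22320571] T [0.05863759 0.02225135 0.0155862 ] w 0.03165108822435972 tilt 7.8894579281975545
pivot drift cover xyz [-0.00116483 -0.00048149  0.00072956]
```

View pics/c3.png

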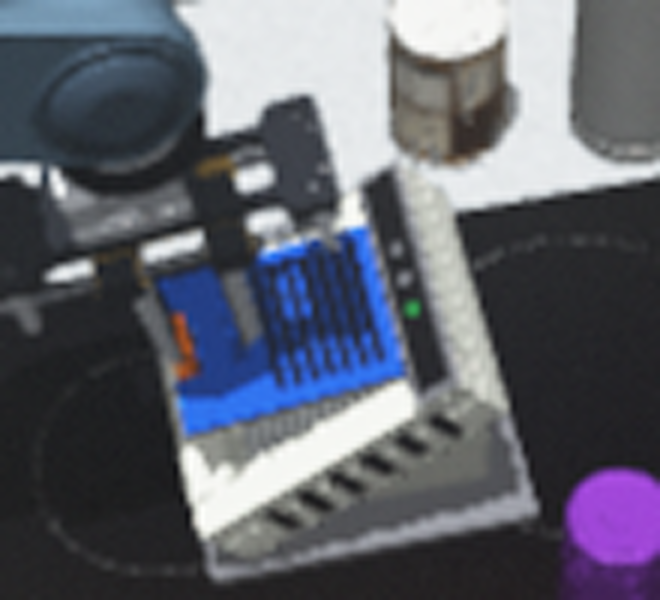

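It has swung 27° and the upper edge is still at the lip (crop 385,300), with no load. Drawing it out along its own plane.

Call:
move_arm([
  {"travel": [0,-0.15,0],"rotation": [0,0,0],"claw": -1},
  {"travel": [0,-0.2,0],"rotation": [0,0,0],"claw": -1},
  {"travel": [0,-0.25,0],"rotation": [0,0,0],"claw": -1},
  {"travel": [0,-0.25,0],"rotation": [0,0,0],"claw": -1},
  {"travel": [0,-0.25,0],"rotation": [0,0,0],"claw": -1},
  {"travel": [0,-0.25,0],"rotation": [0,0,0],"claw": -1},
  {"travel": [0,-0.25,0],"rotation": [0,0,0],"claw": -1},
  {"travel": [0,-0.2,0],"rotation": [0,0,0],"claw": -1},
])

```text
time_s: 9.63
tcp_pos: [0.4684, 0.169, 0.133]
tcp_rot: [3.005, -0.0, 1.591]
wrist_force: [-0.4, 0.3, -1.4]
grip_width: 0.0317
grasp_force: 30.0
```

Call:
move_arm([
  {"travel": [0,-0.1,-0.3],"rotation": [0,0,0],"claw": -1},
  {"travel": [0,-0.1,-0.5],"rotation": [0,0,0],"claw": -1},
  {"travel": [0,-0.1,-0.5],"rotation": [0,0,0],"claw": -1},
  {"travel": [0,-0.1,-0.5],"rotation": [0.3,0,0],"claw": -1},
  {"travel": [0,0,-0.5],"rotation": [0.3,0,0],"claw": -1},
  {"travel": [0,0,-0.5],"rotation": [0.4,0,0],"claw": -1},
  {"travel": [0,0,-0.5],"rotation": [0.5,0,0],"claw": -1},
  {"travel": [0,0,-0.3],"rotation": [0.5,0,0],"claw": -1},
])

```text
time_s: 10.3
tcp_pos: [0.4541, 0.1688, 0.2064]
tcp_rot: [-3.141, -0.001, 1.591]
wrist_force: [0.1, 0.8, -2.0]
grip_width: 0.0313
grasp_force: 30.0
```

```bash
python3 - <<'E'
from h import *
stat(0);print(arm.observe()['joints'])
L=frame(np.radians(1.0),0)
p=np.array([.44,-.165,.0325])+L@[-.040,0,.004]
plan(p+[0,0,.06],tool(L),24);plan(p+[0,0,.18],tool(L),24)
E
```

```text
tool F [0.78069633 0.08191838 1.99763029] T [-0.05475717 -0.09583019 -0.01957396] w 0.03130186990768502 tilt 0.03770009061555162
pivot drift cover xyz [-0.01039026 -0.00015859  0.07520945]
[ 1.21027399e-01 -1.54672575e-01  1.96977021e+00  5.89719418e-04
  1.32681983e+00  1.00483366e-01]
rows 24 travel [-0.695 -0.126  0.229] rot [-0.    -0.     0.002]
rows 24 travel [-0.695 -0.126 -0.021] rot [-0.    -0.     0.002]
```

Call:
move_arm([
  {"travel": [-0.3,-0.13,0],"rotation": [0,0,0],"claw": -1},
  {"travel": [-0.6,-0.13,0],"rotation": [0,0,0],"claw": -1},
  {"travel": [-0.8,-0.13,0],"rotation": [0,0,0],"claw": -1},
  {"travel": [-0.8,-0.13,0],"rotation": [0,0,0],"claw": -1},
  {"travel": [-0.8,-0.13,0],"rotation": [0,0,0],"claw": -1},
  {"travel": [-0.8,-0.13,0],"rotation": [0,0,0],"claw": -1},
  {"travel": [-0.8,-0.13,0],"rotation": [0,0,0],"claw": -1},
  {"travel": [-0.8,-0.13,0],"rotation": [0,0,0],"claw": -1},
])

```text
time_s: 10.97
tcp_pos: [0.4342, 0.0532, 0.2038]
tcp_rot: [-3.14, 0.0, 1.591]
wrist_force: [-0.2, -0.0, -0.8]
grip_width: 0.0314
grasp_force: 30.0
```

Call:
move_arm([
  {"travel": [-0.8,-0.13,0.1],"rotation": [0,0,0],"claw": -1},
  {"travel": [-0.8,-0.13,0.2],"rotation": [0,0,0],"claw": -1},
  {"travel": [-0.8,-0.13,0.3],"rotation": [0,0,0],"claw": -1},
  {"travel": [-0.8,-0.13,0.4],"rotation": [0,0,0],"claw": -1},
  {"travel": [-0.8,-0.13,0.4],"rotation": [0,0,0],"claw": -1},
  {"travel": [-0.8,-0.13,0.4],"rotation": [0,0,0],"claw": -1},
  {"travel": [-0.8,-0.13,0.4],"rotation": [0,0,0],"claw": -1},
  {"travel": [-0.8,-0.13,0.4],"rotation": [0,0,0],"claw": -1},
])

```text
time_s: 11.63
tcp_pos: [0.4159, -0.0751, 0.1516]
tcp_rot: [-3.14, 0.001, 1.591]
wrist_force: [0.7, 0.9, -1.0]
grip_width: 0.0317
grasp_force: 30.0
```

```bash
python3 - <<'E'
from h import *
stat(0)
L=frame(np.radians(1.0),0)
p=np.array([.44,-.165,.0325])+L@[-.040,0,.004]
plan(p+[0,0,.02],tool(L),8);print(p)
a,_=snap('side','s4');b,_=snap('top','t4')
f=lambda i,u,v:cv2.resize(i[v:v+150,u:u+150],(390,390),interpolation=cv2.INTER_CUBIC)
cv2.imwrite('pics/c4.png',np.hstack([f(a,160,220),f(b,270,150)]))
E
```

```text
tool F [0.87959954 0.6770674  0.96549989] T [-0.03041272 -0.12322198 -0.041076  ] w 0.03167409261059057 tilt 0.0950336076577148
pivot drift cover xyz [-0.07772097 -0.24320229  0.05524457]
rows 8 travel [-0.564 -0.11   0.594] rot [-0.002  0.002  0.005]
[ 0.40000609 -0.1656981   0.0365    ]
```

View pics/c4.png

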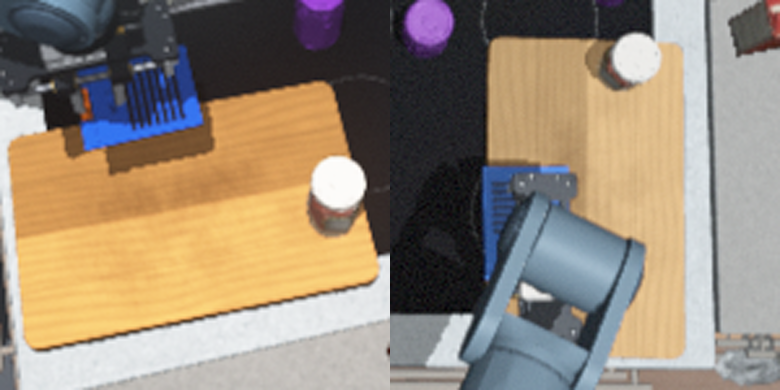

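The cover is held level above the board's left edge (side crop 140,100), and the jar is clear at (338,195). Moving over the target spot and down to 20 mm above the board.

Call:
move_arm([
  {"travel": [-0.6,-0.11,0.6],"rotation": [0,0,0],"claw": -1},
  {"travel": [-0.6,-0.11,0.6],"rotation": [0,0,0],"claw": -1},
  {"travel": [-0.6,-0.11,0.6],"rotation": [0,0,0],"claw": -1},
  {"travel": [-0.6,-0.11,0.6],"rotation": [0,0,0],"claw": -1},
  {"travel": [-0.6,-0.11,0.6],"rotation": [0,0,0],"claw": -1},
  {"travel": [-0.6,-0.11,0.6],"rotation": [0,0,0],"claw": -1},
  {"travel": [-0.5,-0.11,0.6],"rotation": [0,0,0],"claw": -1},
  {"travel": [-0.4,-0.11,0.5],"rotation": [0,0,0],"claw": -1},
])

```text
time_s: 12.4
tcp_pos: [0.4005, -0.1648, 0.0576]
tcp_rot: [-3.14, 0.001, 1.591]
wrist_force: [-1.2, -0.2, -2.0]
grip_width: 0.0318
grasp_force: 30.0
```

Call:
move_arm([
  {"travel": [0,0,0.1],"rotation": [0,0,0],"claw": -1},
  {"travel": [0,0,0.1],"rotation": [0,0,0],"claw": -1},
  {"travel": [0,0,0.1],"rotation": [0,0,0],"claw": -1},
  {"travel": [0,0,0.1],"rotation": [0,0,0],"claw": -1},
  {"travel": [0,0,0],"rotation": [0,0,0],"claw": -1},
  {"travel": [0,0,0],"rotation": [0,0,0],"claw": -1},
  {"travel": [0,0,0],"rotation": [0,0,0],"claw": -1},
  {"travel": [0,0,0],"rotation": [0,0,0],"claw": -1},
])

```text
time_s: 13.07
tcp_pos: [0.4005, -0.1645, 0.0499]
tcp_rot: [-3.139, 0.0, 1.591]
wrist_force: [0.0, -0.0, -1.3]
grip_width: 0.0316
grasp_force: 30.0
```

```bash
python3 - <<'E'
from h import *
stat(0);print(arm.observe()['tcp_pos'])
im,d=snap('side','s5');P=pts('side',d);hsv=cv2.cvtColor(im,cv2.COLOR_BGR2HSV)
m=(hsv[...,0]>100)&(hsv[...,0]<130)&(hsv[...,1]>140)&(d>0)&(abs(P[...,0]-.45)<.1)&(abs(P[...,1]+.165)<.09)&(P[...,2]<.07)
Q=P[m];print(len(Q),Q.min(0),Q.max(0),np.median(Q,0));A=np.c_[Q[:,:2]-Q[:,:2].mean(0),np.ones(len(Q))];print('slope deg, z',np.degrees(np.linalg.lstsq(A,Q[:,2],rcond=None)[0][:2]))
B=P[250:340,200:270];w=abs(B[...,2]-.022)<.006;print('board z side',np.median(B[w][:,2]))
E
```

```text
tool F [-0.0486696   0.02093429  1.29780031] T [-0.02984504 -0.00518707 -0.02063311] w 0.03159248213889697 tilt 0.13555212490662408
pivot drift cover xyz [-0.15032811 -0.33212229 -0.01815122]
[ 0.40054851 -0.16445242  0.0498851 ]
741 [ 0.37739878 -0.21452905  0.03747061] [ 0.50541489 -0.11320667  0.06814413] [ 0.44394884 -0.18664543  0.04486616]
slope deg, z [-0.34405746  0.19854777]
board z side 0.020989844171894756
```

Level to 0.4°, with its extents well inside the board and about 14 mm still to go.

Call:
move_arm([
  {"travel": [0,0,0.1],"rotation": [0,0,0],"claw": -1},
  {"travel": [0,0,0.1],"rotation": [0,0,0],"claw": -1},
  {"travel": [0,0,0.1],"rotation": [0,0,0],"claw": -1},
  {"travel": [0,0,0.1],"rotation": [0,0,0],"claw": -1},
  {"travel": [0,0,0.1],"rotation": [0,0,0],"claw": -1},
  {"travel": [0,0,0.05],"rotation": [0,0,0],"claw": -1},
  {"travel": [0,0,0],"rotation": [0,0,0],"claw": -1},
  {"travel": [0,0,0],"rotation": [0,0,0],"claw": -1},
])

```text
time_s: 13.78
tcp_pos: [0.4003, -0.1645, 0.0386]
tcp_rot: [-3.139, -0.0, 1.591]
wrist_force: [-0.6, 0.6, -0.7]
grip_width: 0.0316
grasp_force: 30.0
```

Call:
move_arm([
  {"travel": [0,0,0.025],"rotation": [0,0,0],"claw": -1},
  {"travel": [0,0,0.025],"rotation": [0,0,0],"claw": -1},
  {"travel": [0,0,0],"rotation": [0,0,0],"claw": -1},
  {"travel": [0,0,0.025],"rotation": [0,0,0],"claw": -1},
  {"travel": [0,0,0],"rotation": [0,0,0],"claw": -1},
  {"travel": [0,0,0],"rotation": [0,0,0],"claw": -1},
  {"travel": [0,0,0],"rotation": [0,0,0],"claw": -1},
  {"travel": [0,0,0],"rotation": [0,0,0],"claw": -1},
])

```text
time_s: 14.45
tcp_pos: [0.4004, -0.1646, 0.0374]
tcp_rot: [-3.139, -0.0, 1.591]
wrist_force: [-1.6, -0.1, 2.6]
grip_width: 0.0317
grasp_force: 30.0
```

Touchdown is light, about 4 N. Opening the gripper gradually.

Call:
move_arm([
  {"travel": [0,0,0],"rotation": [0,0,0],"claw": -0.25},
  {"travel": [0,0,0],"rotation": [0,0,0],"claw": -0.2},
  {"travel": [0,0,0],"rotation": [0,0,0],"claw": -0.15},
  {"travel": [0,0,0],"rotation": [0,0,0],"claw": -0.1},
  {"travel": [0,0,0],"rotation": [0,0,0],"claw": 0},
  {"travel": [0,0,0],"rotation": [0,0,0],"claw": 0.1},
  {"travel": [0,0,0],"rotation": [0,0,0],"claw": 0.2},
  {"travel": [0,0,0],"rotation": [0,0,0],"claw": 0.2},
])

```text
time_s: 15.12
tcp_pos: [0.4002, -0.1644, 0.037]
tcp_rot: [-3.139, -0.0, 1.591]
wrist_force: [-0.7, 0.3, 0.4]
grip_width: 0.0564
grasp_force: 0.0
```

Call:
move_arm([
  {"travel": [0,0,-0.1],"rotation": [0,0,0],"claw": 0.2},
  {"travel": [0,0,-0.2],"rotation": [0,0,0],"claw": 0.2},
  {"travel": [0,0,-0.4],"rotation": [0,0,0],"claw": 0.2},
  {"travel": [0,0,-0.8],"rotation": [0,0,0],"claw": 0.2},
  {"travel": [0,0,-1],"rotation": [0,0,0],"claw": 0.2},
  {"travel": [0,0,-1],"rotation": [0,0,0],"claw": 0.2},
  {"travel": [0,0,-1],"rotation": [0,0,0],"claw": 0.2},
  {"travel": [0,0,-1],"rotation": [0,0,0],"claw": 0.2},
])

```text
time_s: 15.78
tcp_pos: [0.4007, -0.1645, 0.149]
tcp_rot: [-3.14, 0.001, 1.591]
wrist_force: [0.8, -0.4, 0.2]
grip_width: 0.0566
grasp_force: 0.0
```

Call:
move_arm([
  {"travel": [0,0,-1],"rotation": [0,0,0],"claw": 0.2},
  {"travel": [0,0,-0.5],"rotation": [0,0,0],"claw": 0.2},
  {"travel": [0,0,0],"rotation": [0,0,0],"claw": 0.2},
  {"travel": [0,0,0],"rotation": [0,0,0],"claw": 0.2},
  {"travel": [0,0,0],"rotation": [0,0,0],"claw": 0.2},
  {"travel": [0,0,0],"rotation": [0,0,0],"claw": 0.2},
  {"travel": [0,0,0],"rotation": [0,0,0],"claw": 0.2},
  {"travel": [0,0,0],"rotation": [0,0,0],"claw": 0.2},
])

```text
time_s: 16.45
tcp_pos: [0.4003, -0.1642, 0.1762]
tcp_rot: [-3.137, -0.001, 1.591]
wrist_force: [0.8, -0.4, -0.4]
grip_width: 0.0565
grasp_force: 0.0
```

```bash
python3 - <<'E'
from h import *
im,d=snap('side','s6');P=pts('side',d);hsv=cv2.cvtColor(im,cv2.COLOR_BGR2HSV)
m=(hsv[...,0]>100)&(hsv[...,0]<130)&(hsv[...,1]>140)&(d>0)&(abs(P[...,0]-.45)<.1)&(abs(P[...,1]+.165)<.09)&(P[...,2]<.06)
Q=P[m];print(len(Q),Q.min(0),Q.max(0),np.median(Q,0));A=np.c_[Q[:,:2]-Q[:,:2].mean(0),np.ones(len(Q))];print('slope deg',np.degrees(np.linalg.lstsq(A,Q[:,2],rcond=None)[0][:2]))
cv2.imwrite('pics/c6.png',cv2.resize(im[120:360,140:340],(640,600)))
E
```

```text
1109 [ 0.37982894 -0.21364122  0.01829716] [ 0.5087708  -0.10949662  0.055349  ] [ 0.43952341 -0.16835205  0.03199156]
slope deg [-0.5530854  -0.47189119]
```

View pics/c6.png

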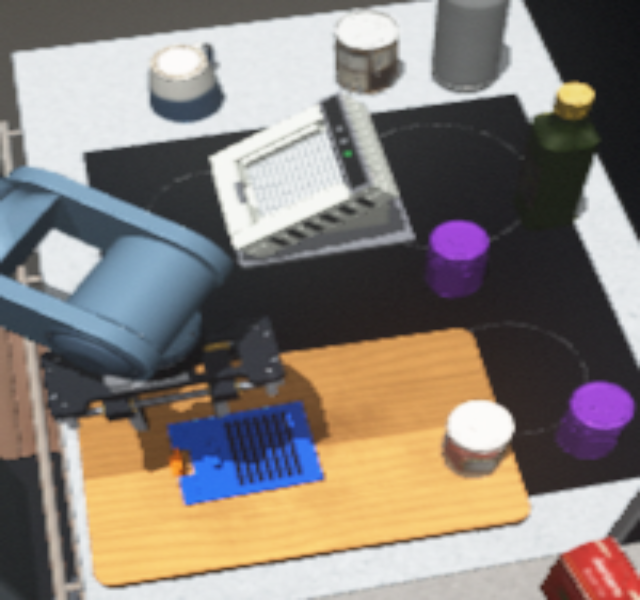

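The cover lies flat and face up, wholly on the board (crop 247,452). The mug, tin and jar are where they were, and the gripper is clear.

```bash
python3 -c "from cell import arm;print(arm.sign_off())"
```

```text
the job is handed in; nothing more can be done
None
```

The job is handed in at about 16.5 s: the cover was squeezed, swung about 27° with its upper edge still in the slot, drawn out and laid flat, face up, wholly on the board; the mug, sauce jar and tin were not moved.

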